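# Clear the jammed piston from the herb press barrel

### The arm

A 6-joint arm with a two-finger parallel gripper is mounted at the origin on the work surface. World frame = base frame: x ahead of the robot, y to its left, z up, the work surface at z = 0. Lengths are in m, angles in degrees, forces in N, time in s.
With the tool pointing down it reaches from about 0.35 to 1 m from the base axis. Payload 7.1 kg.
Tool frame: the origin (TCP) lies between the finger pads; the fingertips stand 19 mm ahead of it and the grasp point (between the pads) is the TCP; z points along the fingers, y is the line along which they close (so a half turn about z gives the same grasp; the last joint's range is limited). The gripper opens to 85 mm and grips with 20 to 120 N. Pads are 22 mm wide; open, the fingers measure 114 mm over their backs; the gripper's body (76 mm by 85 mm) begins 54 mm behind the grasp point. The pads swing forward as they close: fully open they stand 13 mm farther back than shut.
Start: joints at [76.089, 24.242, 93.386, -0, 62.372, -1.089], TCP at [0.139, 0.609, 0.25] pointing down, gripper open.
Joint ranges: [-172.04, 172.04], [-51.8, 120.97], [4.93, 147.93], [-75.15, 255.16], [6.16, 154.13], [-145.62, 145.62]. Speed limits (degrees/s): [136.94, 136.94, 172.46, 180, 180, 180].

### API

Orientations are given as [roll, pitch, yaw] about the fixed x, y, z axes, in that order (R = Rz(yaw) Ry(pitch) Rx(roll)).
In Python, from workcell import monitor, imaging, order gives the robot as it stands. The module is installed in compiled form; this text tells all that it offers.
- The arm moves only by the tool step_arm, never from a script. Its argument "commands" is a list of rows, each a list of 3 entries, a list of its own where there are three numbers: the finger opening in cm, from 0 to 8.54, then the shift along the tool's x, y, z in cm, then the turn, a rotation vector about the tool's x, y, z in rad. A call has exactly 10 rows; each row is the pose to reach, as a shift and turn from the pose commanded when the call began, along the tool's axes at that moment; what a row does not reach only later rows make up. A row lasts 1/12 s, in which the tool goes at most 41.7 mm and 7.16 degrees, less where a joint would pass 70% of its speed; a pose out of reach is approached as far as the arm can. A call with a gripper value outside its range is refused whole. The fingers move at their own pace and stop on an object; "newtons" is the grip in N (left out, the last holds). Time passes only in rows, so rows that repeat a pose let the fingers close, or fill a call up. It gives the time, the measured TCP pose, the force, the opening and the grip force at its end, in the units of the state.
- monitor.state(): the state, without advancing time (a new reading comes with each control period).
- imaging.get_image(name): name is "side" or "top"; returns the picture (420x560x3 uint8, red, green, blue); there is no depth.
- imaging.camera_model(name): a dict with "vfov" (degrees; the focal length in pixels is half the picture's height over the tangent of half this angle, whatever the lens; pixels are square), "cx", "cy" (the principal point, pixels), "world_to_cam" (4x4, takes a point from world to camera coordinates). Camera axes: x right, y down, z forward; pixel columns grow to the right and rows downward; lengths in m; the calibration is good to about 2 mm. A picture is of the moment at which its call begins. camera_model takes no time and is no camera call.
- order.job_done(): hands the job in; it is judged then, once.
The state is a dict: "time_s": time; "qpos": joint angles; "joint_velocities": joint speeds; "joint_torque": joint torques, N m; "tcp_pos": TCP position; "eef_rot": TCP orientation; "contact_force": force on the tool from outside, world axes, zero at the start; "ft_torque": the same for the moment, N m; "width": finger opening in m; "finger_force": force on a finger pad.
Only numpy, scipy, OpenCV 4.12 (cv2) and the standard library are available. Lean on these libraries where they do the work, as an engineer would, in place of code of your own. Each camera call takes 0.05 s, during which the arm holds its last target. There are 200 camera calls.

### The job

The piston has jammed in the slatted barrel of the herb press. Take the wooden dowel from its rest on top of the small cabinet, lifting it over the gallery rail, and push the piston out through the barrel with it from the open end away from the tray, so that the piston ends up lying in the tray; do not touch the piston with the fingers. Then draw the dowel out, lay it back across its two rests on the cabinet, and leave the cup, mortar and pill bottles where they are.

Things in the scene. Friction and masses are not known exactly. Their poses are not given: they have to be found in the camera images.
- press: Fixed wooden stand (base 265 x 124 x 10 mm, x = -60 to +205 mm) holding the level steel herb-press barrel, a catch tray at its far end. Origin on the table below the barrel's middle; x along the barrel from entry to tray, z up. Barrel: cage 90 mm long (x = -45 to +45) of eight staves with 10 mm gaps, bore 52 mm, axis 50 mm up, hoops 69 mm across, top 85 mm up; wooden cheeks 47 mm to either side.
- press_entry (a point): Centre of the barrel's open entry mouth (the end away from the tray), on the barrel axis, 50 mm above the table. Axes as press. The table before it is clear; the wooden base reaches 15 mm out from it, 10 mm high.
- press_exit (a point): Centre of the barrel's open exit mouth at the tray, on the axis, 50 mm above the table, 90 mm from press_entry. Axes as press. Pushing the dowel's end some 12 mm past this point makes the piston drop clear of the barrel.
- press_tray (a point): Centre of the catch tray's floor, 13 mm above the table; tray inside 144 x 110 mm, walls 22 mm high above its floor, the lip towards the barrel only 6 mm high and 3 mm from the barrel's end. Axes as press.
- piston: White plastic cylinder with two thin black seal rings, 49 mm diameter, 60 mm long, about 150 g, jammed wholly inside the barrel, seen through its gaps. Origin at its centre, x along its axis. It grips the bore all along: it moves only under a steady push of about 6 to 18 N, stays where it is left, and drops some 10 mm into the tray when its rear has left the barrel.
- dowel: Plain round hardwood dowel, 25 mm diameter, 200 mm long, about 75 g, both ends alike. Lies level across two notched rests on top of the cabinet, along the cabinet's width. Origin at its centre, y along its length.
- cab: Fixed small wooden cabinet, 170 mm deep (x), 260 mm wide (y), 180 mm high, with a magnetic swing door at its front (-x), not needed. Origin at the centre of its underside, z up. Round its top a steel gallery rail, 8 mm thick, its top 34 mm above the cabinet's top, at x = -79 mm (front) and y = -124 and +124 mm (sides); an wooden strip 45 mm high at the back, x = 75 to 85 mm.
- cup: Bystander: steel cup, 80 mm across, 85 mm high, beyond the press. Origin at the centre of its underside.
- mortar: Bystander: white ceramic mortar with its pestle, 120 mm across, 85 mm high (pestle end at 147 mm), beyond the press. Origin at the centre of its underside.
- bottle0: Bystander: amber pill bottle, 40 mm diameter, 85 mm high, standing on the clear lazy susan (180 mm across, top 18 mm above the table) beyond the gap between cabinet and press. Origin at the centre of its underside.
- bottle1: Bystander: as bottle0, 75 mm high.
- bottle2: Bystander: as bottle0, 85 mm high.
- bottle3: Bystander: as bottle0, 75 mm high.
- rest_a (a point): Notch of a dark wood rest on the cabinet's top, 12 mm wide (y), 40 mm long (x), with a 23 mm wide notch for the dowel: notch floor 14 mm, horns 22 mm above the cabinet's top. This point is the axis of a dowel lying in it, 206.5 mm above the cabinet's underside, at the cabinet's x = 0, y = +78 mm. Axes as cab.
- rest_b (a point): Notch of a dark wood rest on the cabinet's top, 12 mm wide (y), 40 mm long (x), with a 23 mm wide notch for the dowel: notch floor 14 mm, horns 22 mm above the cabinet's top. This point is the axis of a dowel lying in it, 206.5 mm above the cabinet's underside, at the cabinet's x = 0, y = -78 mm. Axes as cab.
There are look-alikes about, which are no part of the job. Of the things like the dowel, leave any that is pink; of the rest the larger one is meant. Leave any red look-alike of the piston alone.

How it is judged:
By the outcome, as a careful person would: the job done as asked, in the order asked, and still so for the second after the job is handed in, with the robot touching nothing.
It also fails if it takes over 54 s, if anything falls off the work surface, if the arm or the gripper's body presses on something with over 40 N, if the wrist force passes 120 N, or if a joint passes its speed limit or range.

## Working session

There is one attempt and no reset: what is moved stays moved. The work goes in short steps, Python scripts to look and compute and a tool call to move; the robot and the scene stay as the last step left them, time stands still between calls to the robot, and variables do not carry over. Pictures are saved under pics/ and viewed, at most 10 in all, crops included, and the job is handed in when it is done.

Besides the shell and the picture viewer there is one more tool, called after "Emit:" in YAML: its name, and indented under it one key for each argument. step_arm: Moves the arm, as the interface text tells. Its arguments: {"type":"object","properties":{"commands":{"type":"array","items":{"type":"array"}},"newtons":{"type":"number"}},"required":["commands"]}

```bash
mkdir -p pics; python3 - <<'E'
from workcell import monitor, imaging
import cv2, numpy as np
np.set_printoptions(precision=4,suppress=True)
for n in("side","top"):
    im=imaging.get_image(n); cv2.imwrite(f"pics/{n}0.png",im[:,:,::-1]); m=imaging.camera_model(n)
    print(n,m)
s=monitor.state(); print(s)
E
```

```text
side {'vfov': 46.774828188521596, 'cx': 271.9752813877378, 'cy': 208.91544036844223, 'world_to_cam': array([[-0.9357, -0.3529, -0.0005,  0.5043],
       [-0.271 ,  0.7194, -0.6395,  0.2639],
       [ 0.2261, -0.5982, -0.7688,  1.297 ],
       [ 0.    ,  0.    ,  0.    ,  1.    ]])}
top {'vfov': 46.16020164274819, 'cx': 269.30860513987597, 'cy': 211.6960737370364, 'world_to_cam': array([[ 0.0109, -0.9998,  0.0181, -0.0585],
       [-0.9841, -0.0139, -0.1769,  0.5877],
       [ 0.1771, -0.0159, -0.9841,  1.5012],
       [ 0.    ,  0.    ,  0.    ,  1.    ]])}
{'time_s': 0.1, 'qpos': array([76.0888, 24.282 , 93.4285,  0.0008, 62.3725, -1.0893]), 'joint_velocities': array([-0.0972, -0.2146, -0.0061,  0.0818, -0.0723, -0.0463]), 'joint_torque': array([ -0.0001, -55.8421, -28.2446,   0.    ,   0.003 ,   0.    ]), 'tcp_pos': array([0.1386, 0.609 , 0.2496]), 'eef_rot': array([-179.9171,   -0.0023,  167.1777]), 'contact_force': array([ 0.7924,  0.1922, -0.0918]), 'ft_torque': array([ 0.0099,  0.0211, -0.0246]), 'finger_force': 0.0, 'width': 0.08540401756919784}
```

View pics/side0.png

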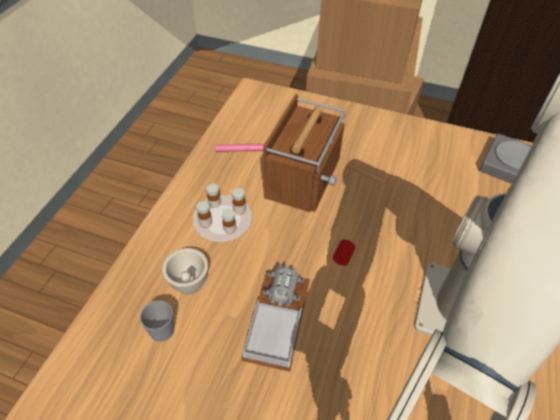

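View pics/top0.png

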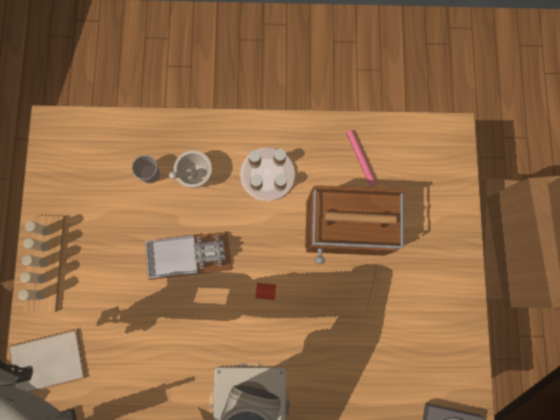

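The wooden dowel-like things are the dowel on the cabinet (top 361,217; side 307,131), the pink rod (top 361,157; side 240,148), which is excluded, and perhaps a faint outline at top (373,288). The red cylinder (top 265,291) is the piston look-alike to leave. The press is at top (190,255), with its tray to the left and entry to the right.

I'll check close crops of the cabinet, that faint outline and the press.

```bash
python3 - <<'E'
import cv2, numpy as np
t=cv2.imread("pics/top0.png"); s=cv2.imread("pics/side0.png")
a=cv2.resize(t[170:310,290:420],(400,430),interpolation=cv2.INTER_CUBIC)[:300] if 0 else None
def c(im,x,y,w,h): return cv2.resize(im[y:y+h,x:x+w],(400,300),interpolation=cv2.INTER_CUBIC)
o=np.vstack([np.hstack([c(t,300,180,120,90),c(t,140,220,120,90)]),np.hstack([c(s,245,90,120,90),c(s,235,260,140,105)])])
cv2.imwrite("pics/crop1.png",o)
E
```

```text
(no output)
```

View pics/crop1.png

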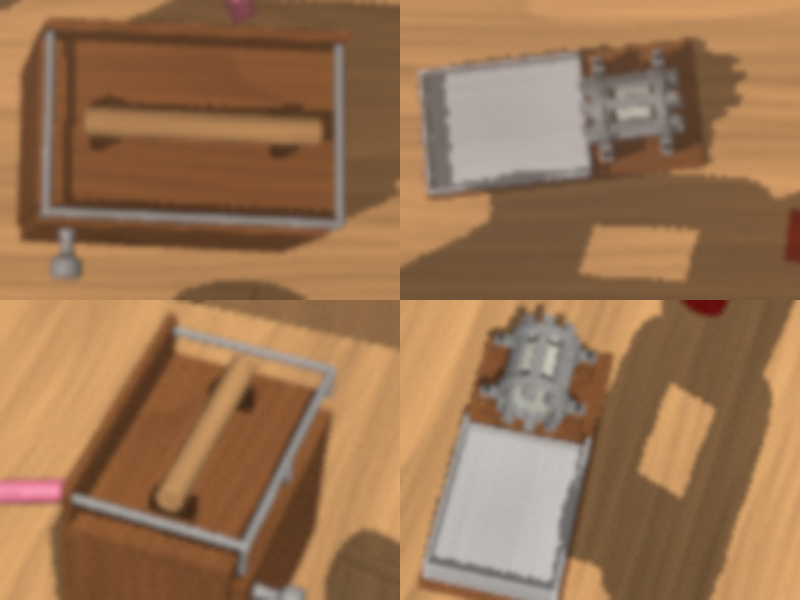

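The crop confirms the choice: the plain wood dowel lies on two dark rests on the cabinet, at top (325–397, 217–219). The barrel sits at top (195–228, 250) with the white piston showing through its gaps, and the tray is at (146–197, 235–278). Next I'll measure.

```bash
cat > h.py <<'E'
from workcell import monitor, imaging, order
import cv2, numpy as np
from scipy.spatial.transform import Rotation as R
np.set_printoptions(precision=4,suppress=True)
def K(n):
    m=imaging.camera_model(n); return 210/np.tan(np.radians(m["vfov"]/2)),m["cx"],m["cy"],m["world_to_cam"]
def plane(n,p,z):
    f,cx,cy,T=K(n); p=np.atleast_2d(p)
    d=np.c_[(p[:,0]-cx)/f,(p[:,1]-cy)/f,np.ones(len(p))]@T[:3,:3]; o=-T[:3,:3].T@T[:3,3]
    return o+d*((z-o[2])/d[:,2])[:,None]
def proj(n,P):
    f,cx,cy,T=K(n); c=np.atleast_2d(P)@T[:3,:3].T+T[:3,3]; return c[:,:2]/c[:,2:]*f+[cx,cy]
def shift(target, rpy=None):
    s=monitor.state(); A=R.from_euler("xyz",s["eef_rot"],degrees=True)
    print("shift cm",A.inv().apply(np.array(target)-s["tcp_pos"])*100, "turn",(A.inv()*R.from_euler("xyz",rpy,degrees=True)).as_rotvec() if rpy is not None else "")
E
python3 - <<'E'
from h import *
def rect(im,box,lo,hi):
    x,y,w,h=box; g=cv2.cvtColor(im[y:y+h,x:x+w],cv2.COLOR_BGR2HSV)
    m=cv2.morphologyEx(cv2.inRange(g,lo,hi),cv2.MORPH_OPEN,np.ones((3,3)))
    c=max(cv2.findContours(m,0,2)[0],key=cv2.contourArea); r=cv2.minAreaRect(c)
    return cv2.boxPoints(r)+[x,y],r,cv2.contourArea(c)
t=cv2.imread("pics/top0.png"); s=cv2.imread("pics/side0.png")
def mids(b):
    e=[np.linalg.norm(b[i]-b[(i+1)%4]) for i in range(4)]; i=int(np.argmin(e[:2]))
    return np.array([(b[i]+b[(i+1)%4])/2,(b[(i+2)%4]+b[(i+3)%4])/2])
h=lambda im,x,y:cv2.cvtColor(im,cv2.COLOR_BGR2HSV)[y,x]
print("hsv dowel",h(t,360,217),"cab",h(t,360,205),"side",h(s,305,132),h(s,285,125),"tray",h(t,170,256),"base",h(t,228,236),"table",h(t,245,240))
for n,im,box in(("top",t,(316,205,88,27)),("side",s,(288,108,36,48))):
    b,r,a=rect(im,box,(8,60,125),(25,190,255)); m=mids(b); P=plane(n,m,.2065)
    print(n,r,a,m,P,np.linalg.norm(P[0]-P[1]),P.mean(0))
b,r,a=rect(t,(140,228,62,60),(0,0,110),(180,60,255)); print("tray",r,a); P=plane("top",b,.035); print(P,P.mean(0))
Q=plane("top",[(226.4,232),(231.8,268.9)],.01); print("base entry",Q,np.linalg.norm(Q[0]-Q[1]),Q.mean(0))
E
```

```text
hsv dowel [ 15 132 176] cab [ 12 159 127] side [ 15 129 193] [ 12 158 102] tray [ 11  20 175] base [ 14 126 103] table [ 15 130 185]
top ((45.0, 13.0), (26.0, 78.0), 90.0) 1387.5 [[400. 218.]
 [322. 218.]] [[ 0.5478 -0.4206  0.2065]
 [ 0.5447 -0.1983  0.2065]] 0.2223313732020408 [ 0.5462 -0.3094  0.2065]
side ((17.5, 23.5), (47.0, 35.0), 90.0) 1397.0 [[305.5 108. ]
 [305.5 155. ]] [[ 0.5788 -0.4012  0.2065]
 [ 0.5136 -0.2021  0.2065]] 0.2095426859080373 [ 0.5462 -0.3016  0.2065]
tray ((34.03790283203125, 28.225631713867188), (37.64551544189453, 55.38002014160156), 83.82982635498047) 1785.0
[[0.4941 0.3399 0.035 ]
 [0.5152 0.168  0.035 ]
 [0.398  0.1512 0.035 ]
 [0.3776 0.321  0.035 ]] [0.4462 0.245  0.035 ]
base entry [[0.5279 0.0853 0.01  ]
 [0.4101 0.0651 0.01  ]] 0.11949048909010988 [0.469  0.0752 0.01  ]
```

```bash
python3 - <<'E'
from h import *
t=cv2.imread("pics/top0.png"); s=cv2.imread("pics/side0.png")
def rect(im,box,lo,hi):
    x,y,w,h=box; g=cv2.cvtColor(im[y:y+h,x:x+w],cv2.COLOR_BGR2HSV)
    m=cv2.inRange(g,lo,hi); c=max(cv2.findContours(m,0,2)[0],key=cv2.contourArea); r=cv2.minAreaRect(c)
    return cv2.boxPoints(r)+[x,y],r,cv2.contourArea(c)
def mids(b):
    i=int(np.linalg.norm(b[0]-b[1])>np.linalg.norm(b[1]-b[2])); return np.array([(b[i]+b[(i+1)%4])/2,(b[(i+2)%4]+b[(i+3)%4])/2])
for n,im,box in(("top",t,(320,208,80,20)),("side",s,(288,108,34,48))):
    b,r,a=rect(im,box,(8,60,150),(25,145,255)); m=mids(b); P=plane(n,m,.2065)
    print(n,r,a,m,P,np.linalg.norm(P[0]-P[1]),P.mean(0))
b,r,a=rect(t,(140,228,52,60),(0,0,90),(180,60,255)); P=plane("top",b,.035); print("tray top",r,P)
b,r,a=rect(s,(240,312,64,56),(0,0,90),(180,60,255)); P=plane("side",b,.035); print("tray side",r,b,P)
u=np.array([-.127,.992,0]);v=np.array([.992,.127,0]);E=np.array([.467,.090,.05]);o=E-[0,0,.05]+.045*u
pts=np.array([o+u*x+v*y+[0,0,z] for x,y,z in [(-.045,0,.05),(.045,0,.05),(-.06,.062,.01),(-.06,-.062,.01),(.205,.062,.0),(.205,-.062,.0),(-.045,0,.085),(.045,0,.085)]])
out=[]
for n,im,(x,y,w,h) in(("top",t,(140,220,120,90)),("side",s,(235,260,140,105))):
    k=400/w; c=cv2.resize(im[y:y+h,x:x+w],(400,300),interpolation=cv2.INTER_CUBIC)
    for p in proj(n,pts): cv2.drawMarker(c,tuple(int(q) for q in (p+.5-[x,y])*k),(0,255,0),cv2.MARKER_CROSS,12)
    out.append(c)
cv2.imwrite("pics/chk.png",np.hstack(out))
E
```

```text
top ((40.03832244873047, 9.82292366027832), (70.28372192382812, 6.348328590393066), 3.2397005558013916) 360.0 [[324.9526 215.8369]
 [395.124  219.8089]] [[ 0.551  -0.2067  0.2065]
 [ 0.5424 -0.4065  0.2065]] 0.19993386324582454 [ 0.5467 -0.3066  0.2065]
side ((15.67866325378418, 19.54627227783203), (14.095157623291016, 51.25973892211914), 30.465543746948242) 305.0 [[316.6735 105.455 ]
 [290.6838 149.6375]] [[ 0.5501 -0.4254  0.2065]
 [ 0.5601 -0.208   0.2065]] 0.2175795102736644 [ 0.5551 -0.3167  0.2065]
tray top ((29.68902015686035, 28.701221466064453), (37.546722412109375, 46.93340301513672), 83.6598129272461) [[0.4936 0.3405 0.035 ]
 [0.512  0.195  0.035 ]
 [0.3952 0.1775 0.035 ]
 [0.3775 0.3212 0.035 ]]
tray side ((31.48532485961914, 22.292625427246094), (48.26808166503906, 56.4322395324707), 12.652557373046875) [[241.7569 356.5373]
 [254.1178 301.4754]
 [301.2137 312.048 ]
 [288.8529 367.1098]] [[0.4873 0.3441 0.035 ]
 [0.5154 0.1949 0.035 ]
 [0.3904 0.1805 0.035 ]
 [0.372  0.3286 0.035 ]]
```

View pics/chk.png

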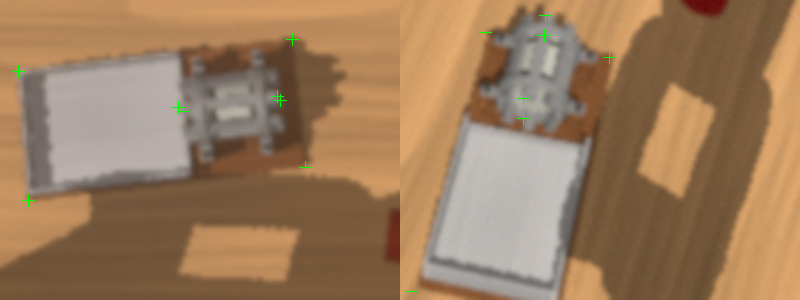

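```bash
python3 - <<'E'
from h import *
print(plane("top",[(325.5,216.9),(397.3,219.3)],.2065))
print("rail front",plane("top",[(313.5,243.6),(402.9,247.2)],.214),"rail back ends",plane("top",[(314.5,190.5),(402,193)],.214))
print("side", plane("side",[(245+165*.3,90+200*.3),(245+248*.3,90+62*.3)],.2065))
t=cv2.imread("pics/top0.png")
g=t[:,:,2].astype(int)   # red channel profile across the dowel
for u in (335,345,360,375,385): print(u,g[207:230,u])
shift([.45,.12,.33],[180,0,120]); 
E
```

```text
[[ 0.548  -0.2083  0.2065]
 [ 0.5439 -0.4127  0.2065]]
rail front [[ 0.4706 -0.173   0.214 ]
 [ 0.4637 -0.4236  0.214 ]] rail back ends [[ 0.6225 -0.1766  0.214 ]
 [ 0.619  -0.4268  0.214 ]]
side [[ 0.5494 -0.2105  0.2065]
 [ 0.5376 -0.4136  0.2065]]
335 [135 130 109  93  94 114 142 162 169 174 176 170 159 139 112 108 122 131
 130 129 131 132 131]
345 [133 136 137 129 105 102 128 152 166 171 175 174 166 148 129 126 128 129
 131 132 131 130 130]
360 [127 129 134 134 125 105 108 134 153 168 176 179 176 165 151 139 132 127
 127 129 130 129 127]
375 [123 123 127 131 125 104  97 118 140 157 173 181 181 176 163 143 133 129
 126 126 129 130 128]
385 [133 131 129 124 105  89  84  93 123 149 169 179 181 178 171 154 116  89
  81  88 112 126 130]
shift cm [-41.2179 -40.7757  -7.9834] turn [-0.0014  0.0006  0.8234]
```

Emit:
step_arm:
  commands:
    - [8.5,[-41,-41,-8],[0,0,0.82]]
    - [8.5,[-41,-41,-8],[0,0,0.82]]
    - [8.5,[-41,-41,-8],[0,0,0.82]]
    - [8.5,[-41,-41,-8],[0,0,0.82]]
    - [8.5,[-41,-41,-8],[0,0,0.82]]
    - [8.5,[-41,-41,-8],[0,0,0.82]]
    - [8.5,[-41,-41,-8],[0,0,0.82]]
    - [8.5,[-41,-41,-8],[0,0,0.82]]
    - [8.5,[-41,-41,-8],[0,0,0.82]]
    - [8.5,[-41,-41,-8],[0,0,0.82]]
  newtons: 80

```text
time_s: 0.93
tcp_pos: [0.3589, 0.2581, 0.3075]
eef_rot: [-180.0, 0.0, 120.2]
contact_force: [0.8, 0.7, -0.3]
width: 0.0846
finger_force: 0.0
```

```bash
python3 - <<'E'
from h import *
s=monitor.state();print(s["tcp_pos"],s["eef_rot"],s["time_s"])
shift([.5445,-.3505,.34],[180,0,88.2])
E
```

```text
[0.3589 0.2581 0.3075] [-179.9937    0.0026  120.2144] 0.9333
shift cm [-61.9343 -14.5856  -3.2497] turn [-0.0001  0.0001  0.5588]
```

Emit:
step_arm:
  commands:
    - [8.5,[-61.9,-14.6,-3.2],[0,0,0.559]]
    - [8.5,[-61.9,-14.6,-3.2],[0,0,0.559]]
    - [8.5,[-61.9,-14.6,-3.2],[0,0,0.559]]
    - [8.5,[-61.9,-14.6,-3.2],[0,0,0.559]]
    - [8.5,[-61.9,-14.6,-3.2],[0,0,0.559]]
    - [8.5,[-61.9,-14.6,-3.2],[0,0,0.559]]
    - [8.5,[-61.9,-14.6,-3.2],[0,0,0.559]]
    - [8.5,[-61.9,-14.6,-3.2],[0,0,0.559]]
    - [8.5,[-61.9,-14.6,-3.2],[0,0,0.559]]
    - [8.5,[-61.9,-14.6,-3.2],[0,0,0.559]]

```text
time_s: 1.77
tcp_pos: [0.4795, -0.1403, 0.3282]
eef_rot: [-180.0, -0.0, 88.1]
contact_force: [-0.7, 0.2, 0.2]
width: 0.0851
finger_force: 0.0
```

```bash
python3 - <<'E'
from h import *
s=monitor.state();print(s["tcp_pos"],s["eef_rot"],s["time_s"])
shift([.5445,-.3505,.28],[180,0,88.2])
E
```

```text
[ 0.4795 -0.1403  0.3282] [-179.9893   -0.01     88.1387] 1.7667
shift cm [-20.802    7.1805   4.8119] turn [-0.0002 -0.0002 -0.0011]
```

Emit:
step_arm:
  commands:
    - [8.5,[-20.8,7.2,0],[0,0,0]]
    - [8.5,[-20.8,7.2,0],[0,0,0]]
    - [8.5,[-20.8,7.2,0],[0,0,0]]
    - [8.5,[-20.8,7.2,0],[0,0,0]]
    - [8.5,[-20.8,7.2,0],[0,0,0]]
    - [8.5,[-20.8,7.2,0],[0,0,0]]
    - [8.5,[-20.8,7.2,4.8],[0,0,0]]
    - [8.5,[-20.8,7.2,4.8],[0,0,0]]
    - [8.5,[-20.8,7.2,4.8],[0,0,0]]
    - [8.5,[-20.8,7.2,4.8],[0,0,0]]

```text
time_s: 2.6
tcp_pos: [0.5447, -0.3474, 0.2803]
eef_rot: [-179.9, -0.1, 88.2]
contact_force: [-0.0, -0.6, 0.8]
width: 0.0846
finger_force: 0.0
```

```bash
python3 - <<'E'
from h import *
s=monitor.state();print(s["tcp_pos"],s["eef_rot"],s["time_s"])
t=imaging.get_image("top")[:,:,::-1]; d=imaging.get_image("side")[:,:,::-1]
c=lambda im,x,y:cv2.resize(im[y:y+90,x:x+120],(400,300),interpolation=cv2.INTER_CUBIC)
cv2.imwrite("pics/g1.png",np.hstack([c(t,310,170),c(d,245,80)]))
shift([.5445,-.3505,.2075],[180,0,88.2])
E
```

```text
[ 0.5447 -0.3474  0.2803] [-179.9157   -0.0591   88.2001] 2.6
shift cm [-0.25   -0.1235  7.4631] turn [0.0019 0.0011 0.0003]
```

View pics/g1.png

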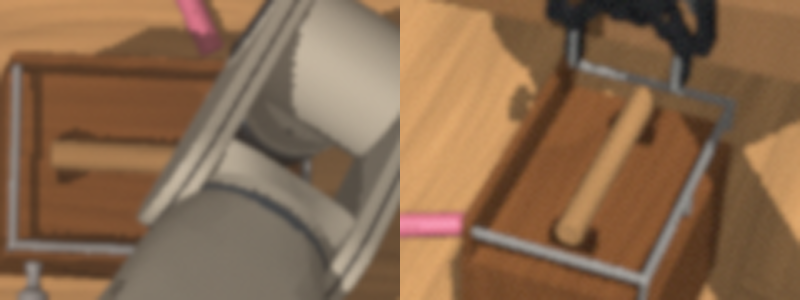

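The side view shows the fingers straddling the dowel's far half, so I'll descend.

Emit:
step_arm:
  commands:
    - [8.5,[-0.2,0,1.5],[0,0,0]]
    - [8.5,[-0.2,0,3],[0,0,0]]
    - [8.5,[-0.2,0,4.5],[0,0,0]]
    - [8.5,[-0.2,0,5.5],[0,0,0]]
    - [8.5,[-0.2,0,6.3],[0,0,0]]
    - [8.5,[-0.2,0,6.9],[0,0,0]]
    - [8.5,[-0.2,0,7.2],[0,0,0]]
    - [8.5,[-0.2,0,7.2],[0,0,0]]
    - [5,[-0.2,0,7.2],[0,0,0]]
    - [4,[-0.2,0,7.2],[0,0,0]]

```text
time_s: 3.53
tcp_pos: [0.5452, -0.3505, 0.2089]
eef_rot: [179.9, 0.0, 88.2]
contact_force: [-0.2, -0.0, -0.3]
width: 0.0631
finger_force: 0.0
```

Emit:
step_arm:
  commands:
    - [3.6,[0,0,0],[0,0,0]]
    - [3.3,[0,0,0],[0,0,0]]
    - [3.1,[0,0,0],[0,0,0]]
    - [2.9,[0,0,0],[0,0,0]]
    - [2.7,[0,0,0],[0,0,0]]
    - [2.6,[0,0,0],[0,0,0]]
    - [2.5,[0,0,0],[0,0,0]]
    - [2.4,[0,0,0],[0,0,0]]
    - [2.4,[0,0,0],[0,0,0]]
    - [2.4,[0,0,0],[0,0,0]]
  newtons: 30

```text
time_s: 4.37
tcp_pos: [0.5444, -0.3502, 0.2082]
eef_rot: [-179.9, -0.0, 88.2]
contact_force: [-4.2, 0.0, 3.7]
width: 0.0245
finger_force: 17.2
```

Emit:
step_arm:
  commands:
    - [1.5,[0,0,0],[0,0,0]]
    - [1.5,[0,0,0],[0,0,0]]
    - [1.5,[0,0,0],[0,0,0]]
    - [1.5,[0,0,-0.5],[0,0,0]]
    - [1.5,[0,0,-1.2],[0,0,0]]
    - [1.5,[0,0,-2.5],[0,0,0]]
    - [1.5,[0,0,-4],[0,0,0]]
    - [1.5,[0,0,-6],[0,0,0]]
    - [1.5,[0,0,-7.5],[0,0,0]]
    - [1.5,[0,0,-7.5],[0,0,0]]
  newtons: 80

```text
time_s: 5.2
tcp_pos: [0.5469, -0.3514, 0.2882]
eef_rot: [179.6, 0.2, 88.2]
contact_force: [0.6, -0.6, -0.2]
width: 0.023
finger_force: 78.4
```

```bash
python3 - <<'E'
from h import *
s=monitor.state();print(s["tcp_pos"],s["eef_rot"],s["time_s"],s["width"],s["finger_force"])
u=np.array([-.1253,.9921,0]);E=np.array([.466,.090,.05])
tip=-.02; G=E+u*(tip-.140); print("pre-entry",G, "red at",plane("top",[(257,286),(275,298)],.025))
shift(list(G[:2])+[.285],[180,0,97.2])
E
```

```text
[ 0.5469 -0.3514  0.2882] [179.6082   0.2283  88.1717] 5.2 0.022965888034002038 78.35784316062927
pre-entry [ 0.486  -0.0687  0.05  ] red at [[ 0.3569 -0.0157  0.025 ]
 [ 0.3206 -0.0723  0.025 ]]
shift cm [28.057  -6.9885  0.164 ] turn [ 0.0065  0.0045 -0.1576]
```

Emit:
step_arm:
  commands:
    - [1.5,[3,-0.7,0],[0,0,-0.02]]
    - [1.5,[7,-1.7,0],[0,0,-0.04]]
    - [1.5,[11,-2.8,0],[0,0,-0.06]]
    - [1.5,[15,-3.8,0],[0,0,-0.08]]
    - [1.5,[19,-4.8,0],[0,0,-0.1]]
    - [1.5,[23,-5.8,0],[0,0,-0.13]]
    - [1.5,[26,-6.5,0],[0,0,-0.157]]
    - [1.5,[28,-7,0],[0,0,-0.157]]
    - [1.5,[28,-7,0],[0,0,-0.157]]
    - [1.5,[28,-7,0],[0,0,-0.157]]

```text
time_s: 6.03
tcp_pos: [0.4839, -0.0673, 0.2834]
eef_rot: [180.0, 0.0, 97.3]
contact_force: [0.1, -0.5, -0.9]
width: 0.0227
finger_force: 78.4
```

```bash
python3 - <<'E'
from h import *
s=monitor.state();print(s["tcp_pos"],s["eef_rot"],s["time_s"],s["width"],s["finger_force"],s["contact_force"])
shift([.486,-.0687,.05],[180,0,97.2])
E
```

```text
[ 0.4839 -0.0673  0.2834] [179.9632   0.0162  97.2963] 6.0333 0.02271433545592444 78.3747661113739 [ 0.1186 -0.4586 -0.9419]
shift cm [-0.1581  0.179  23.3375] turn [0.0006 0.0003 0.0017]
```

Emit:
step_arm:
  commands:
    - [1.5,[-0.2,0.2,3],[0,0,0]]
    - [1.5,[-0.2,0.2,7],[0,0,0]]
    - [1.5,[-0.2,0.2,11],[0,0,0]]
    - [1.5,[-0.2,0.2,15],[0,0,0]]
    - [1.5,[-0.2,0.2,18],[0,0,0]]
    - [1.5,[-0.2,0.2,21],[0,0,0]]
    - [1.5,[-0.2,0.2,22.5],[0,0,0]]
    - [1.5,[-0.2,0.2,23.2],[0,0,0]]
    - [1.5,[-0.2,0.2,23.2],[0,0,0]]
    - [1.5,[-0.2,0.2,23.2],[0,0,0]]

```text
time_s: 6.87
tcp_pos: [0.4867, -0.0706, 0.0514]
eef_rot: [180.0, 0.0, 97.1]
contact_force: [-0.3, -0.6, -1.3]
width: 0.0231
finger_force: 78.5
```

```bash
python3 - <<'E'
from h import *
s=monitor.state();print(s["tcp_pos"],s["eef_rot"],s["time_s"],s["width"],s["contact_force"])
u=np.array([-.1253,.9921,0]);E=np.array([.466,.090,.05]);T=s["tcp_pos"]
a=np.radians(s["eef_rot"][2]); d=np.array([np.cos(a),np.sin(a),0])
out=[]
for n,(x,y,w,h) in(("top",(190,210,120,90)),("side",(235,215,140,105))):
    im=imaging.get_image(n)[:,:,::-1]; k=400/w
    c=cv2.resize(im[y:y+h,x:x+w],(400,300),interpolation=cv2.INTER_CUBIC)
    for P,col in((E,(0,255,0)),(E+.09*u,(0,255,0)),(T+.14*d,(255,0,255)),(T,(255,0,0))):
        cv2.drawMarker(c,tuple(int(q) for q in (proj(n,P)[0]+.5-[x,y])*k),col,cv2.MARKER_CROSS,12)
    out.append(c)
cv2.imwrite("pics/ent.png",np.hstack(out))
E
```

```text
[ 0.4867 -0.0706  0.0514] [179.9745   0.0106  97.1133] 6.8667 0.023115040526037463 [-0.2959 -0.5992 -1.2978]
```

View pics/ent.png

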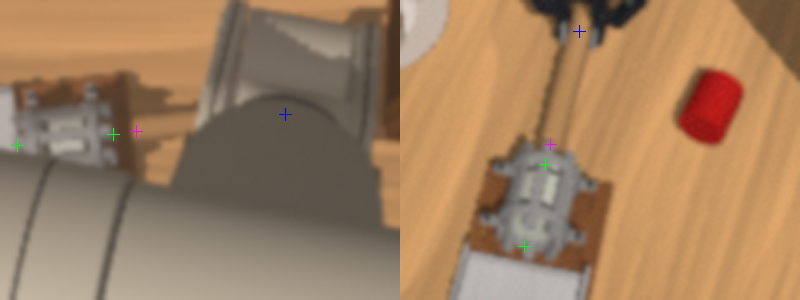

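```bash
python3 - <<'E'
from h import *
out=[]
for n,(x,y,w,h) in(("top",(195,228,60,45)),("side",(265,225,60,65))):
    im=imaging.get_image(n)[:,:,::-1]
    out.append(cv2.resize(im[y:y+h,x:x+w],(400,400*h//w),interpolation=cv2.INTER_CUBIC))
H=max(o.shape[0] for o in out)
cv2.imwrite("pics/ent2.png",np.hstack([cv2.copyMakeBorder(o,0,H-o.shape[0],0,0,0) for o in out]))
E
```

```text
(no output)
```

View pics/ent2.png

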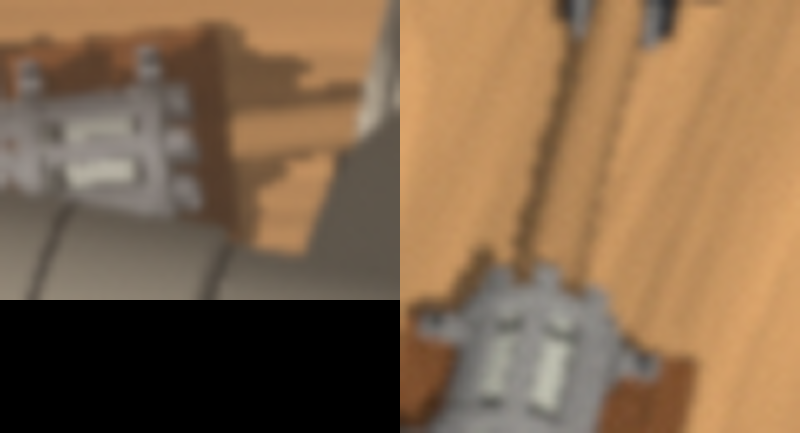

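The dowel lines up with the barrel axis within about 3 mm in both views. Its tip is near the mouth at side crop (545,265). I'll insert it now.

Emit:
step_arm:
  commands:
    - [1.5,[0.5,0,0],[0,0,0]]
    - [1.5,[1,0,0],[0,0,0]]
    - [1.5,[1.5,0,0],[0,0,0]]
    - [1.5,[2,0,0],[0,0,0]]
    - [1.5,[2.5,0,0],[0,0,0]]
    - [1.5,[3,0,0],[0,0,0]]
    - [1.5,[3.4,0,0],[0,0,0]]
    - [1.5,[3.8,0,0],[0,0,0]]
    - [1.5,[4.2,0,0],[0,0,0]]
    - [1.5,[4.5,0,0],[0,0,0]]
  newtons: 100

```text
time_s: 7.9
tcp_pos: [0.481, -0.0257, 0.0513]
eef_rot: [179.9, 0.1, 97.2]
contact_force: [0.2, -10.2, -1.1]
width: 0.0224
finger_force: 98.5
```

Emit:
step_arm:
  commands:
    - [1.5,[0.4,0,0],[0,0,0]]
    - [1.5,[0.8,0,0],[0,0,0]]
    - [1.5,[1.3,0,0],[0,0,0]]
    - [1.5,[1.8,0,0],[0,0,0]]
    - [1.5,[2.3,0,0],[0,0,0]]
    - [1.5,[2.8,0,0],[0,0,0]]
    - [1.5,[3.3,0,0],[0,0,0]]
    - [1.5,[3.8,0,0],[0,0,0]]
    - [1.5,[4.3,0,0],[0,0,0]]
    - [1.5,[4.5,0,0],[0,0,0]]

```text
time_s: 8.73
tcp_pos: [0.475, 0.0192, 0.0513]
eef_rot: [180.0, 0.1, 97.2]
contact_force: [0.7, -10.0, -0.8]
width: 0.0221
finger_force: 98.6
```

Emit:
step_arm:
  commands:
    - [1.5,[0.4,0,0],[0,0,0]]
    - [1.5,[0.8,0,0],[0,0,0]]
    - [1.5,[1.2,0,0],[0,0,0]]
    - [1.5,[1.6,0,0],[0,0,0]]
    - [1.5,[2,0,0],[0,0,0]]
    - [1.5,[2.4,0,0],[0,0,0]]
    - [1.5,[2.8,0,0],[0,0,0]]
    - [1.5,[3.2,0,0],[0,0,0]]
    - [1.5,[3.6,0,0],[0,0,0]]
    - [1.5,[3.8,0,0],[0,0,0]]

```text
time_s: 9.57
tcp_pos: [0.47, 0.0577, 0.0512]
eef_rot: [-180.0, -0.0, 97.2]
contact_force: [0.1, -1.2, -1.0]
width: 0.0224
finger_force: 98.6
```

```bash
python3 - <<'E'
from h import *
s=monitor.state();print(s["tcp_pos"],s["eef_rot"],s["contact_force"],s["ft_torque"])
u=np.array([-.1253,.9921,0]);E=np.array([.466,.090,.05]);print((s["tcp_pos"]-E)@u+.14)
im=imaging.get_image("side")[:,:,::-1]; cv2.imwrite("pics/push.png",cv2.resize(im[225:375,220:340],(480,600),interpolation=cv2.INTER_CUBIC))
E
```

```text
[0.47   0.0577 0.0512] [-179.9962   -0.0017   97.1911] [ 0.1292 -1.2208 -1.0175] [-0.234  -0.034   0.0102]
0.10747573034804322
```

View pics/push.png

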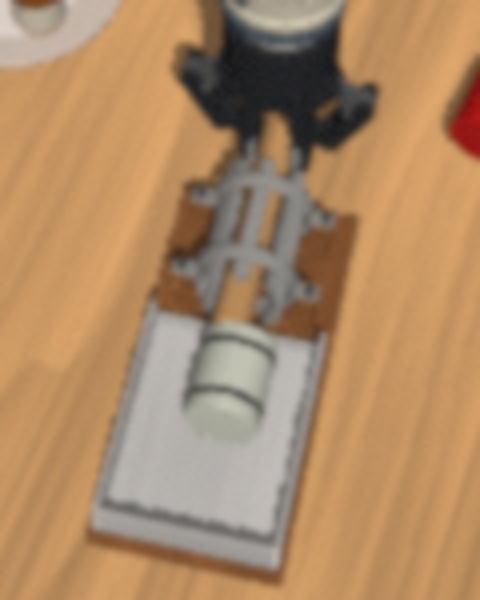

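The piston lies in the tray at crop (228,385), clear of the barrel, and the axial force has dropped. I'll withdraw the dowel.

Emit:
step_arm:
  commands:
    - [1.5,[-0.5,0,0],[0,0,0]]
    - [1.5,[-1.5,0,0],[0,0,0]]
    - [1.5,[-3,0,0],[0,0,0]]
    - [1.5,[-5,0,0],[0,0,0]]
    - [1.5,[-7,0,0],[0,0,0]]
    - [1.5,[-9,0,0],[0,0,0]]
    - [1.5,[-11,0,0],[0,0,0]]
    - [1.5,[-12.5,0,0],[0,0,0]]
    - [1.5,[-13,0,0],[0,0,0]]
    - [1.5,[-13,0,0],[0,0,0]]

```text
time_s: 10.45
tcp_pos: [0.4865, -0.0736, 0.0512]
eef_rot: [180.0, 0.0, 97.0]
contact_force: [0.6, 0.7, -0.4]
width: 0.0221
finger_force: 98.6
```

Emit:
step_arm:
  commands:
    - [1.5,[0,0,-1],[0,0,0]]
    - [1.5,[0,0,-4],[0,0,0]]
    - [1.5,[0,0,-8],[0,0,0]]
    - [1.5,[0,0,-12],[0,0,0]]
    - [1.5,[0,0,-16],[0,0,0]]
    - [1.5,[0,0,-19],[0,0,0]]
    - [1.5,[0,0,-22],[0,0,0]]
    - [1.5,[0,0,-24],[0,0,0]]
    - [1.5,[0,0,-24],[0,0,0]]
    - [1.5,[0,0,-24],[0,0,0]]

```text
time_s: 11.28
tcp_pos: [0.4864, -0.0711, 0.2925]
eef_rot: [179.9, 0.0, 97.2]
contact_force: [-1.1, -0.5, -1.0]
width: 0.0222
finger_force: 98.6
```

```bash
python3 - <<'E'
from h import *
s=monitor.state();print(s["tcp_pos"],s["eef_rot"],s["contact_force"],s["width"])
shift([.5440,-.3502,.29],[180,0,88.2])
E
```

```text
[ 0.4864 -0.0711  0.2925] [179.8524   0.0398  97.2319] [-1.0554 -0.4524 -1.0137] 0.022174432706562414
shift cm [-28.4122   2.2003   0.2761] turn [0.0026 0.0005 0.1576]
```

Emit:
step_arm:
  commands:
    - [1.5,[-3,0.2,0],[0,0,0.02]]
    - [1.5,[-7,0.5,0],[0,0,0.04]]
    - [1.5,[-11,0.8,0],[0,0,0.06]]
    - [1.5,[-15,1.1,0],[0,0,0.08]]
    - [1.5,[-19,1.4,0],[0,0,0.1]]
    - [1.5,[-23,1.7,0],[0,0,0.13]]
    - [1.5,[-26,2,0],[0,0,0.157]]
    - [1.5,[-28.4,2.2,0],[0,0,0.157]]
    - [1.5,[-28.4,2.2,0],[0,0,0.157]]
    - [1.5,[-28.4,2.2,0],[0,0,0.157]]

```text
time_s: 12.12
tcp_pos: [0.5427, -0.3509, 0.2886]
eef_rot: [-179.8, -0.1, 88.1]
contact_force: [0.5, 0.9, -1.1]
width: 0.0224
finger_force: 98.6
```

Emit:
step_arm:
  commands:
    - [1.5,[0,0,0],[0,0,0]]
    - [1.5,[0,0,0],[0,0,0]]
    - [1.5,[0,0,0],[0,0,0]]
    - [1.5,[0,0,0],[0,0,0]]
    - [1.5,[0,0,0],[0,0,0]]
    - [1.5,[0,0,0],[0,0,0]]
    - [1.5,[0,0,0],[0,0,0]]
    - [1.5,[0,0,0],[0,0,0]]
    - [1.5,[0,0,0],[0,0,0]]
    - [1.5,[0,0,0],[0,0,0]]

```text
time_s: 12.95
tcp_pos: [0.5436, -0.351, 0.2912]
eef_rot: [-180.0, -0.0, 88.2]
contact_force: [0.3, 0.2, -1.4]
width: 0.0224
finger_force: 98.6
```

```bash
python3 - <<'E'
from h import *
s=monitor.state();print(s["tcp_pos"],s["eef_rot"],s["contact_force"],s["width"])
shift([.5440,-.3502,.2085],[180,0,88.2])
E
```

```text
[ 0.5436 -0.351   0.2912] [-179.9991   -0.0008   88.1599] [ 0.3083  0.1658 -1.4324] 0.02242086455052586
shift cm [0.0787 0.0426 8.2704] turn [-0.     -0.     -0.0007]
```

Lowering gently to just above the notch, then checking the force.

Emit:
step_arm:
  commands:
    - [1.5,[0,0,1.5],[0,0,0]]
    - [1.5,[0,0,3],[0,0,0]]
    - [1.5,[0,0,4.5],[0,0,0]]
    - [1.5,[0,0,5.5],[0,0,0]]
    - [1.5,[0,0,6.3],[0,0,0]]
    - [1.5,[0,0,7],[0,0,0]]
    - [1.5,[0,0,7.5],[0,0,0]]
    - [1.5,[0,0,7.8],[0,0,0]]
    - [1.5,[0,0,8],[0,0,0]]
    - [1.5,[0,0,8],[0,0,0]]
  newtons: 40

```text
time_s: 13.78
tcp_pos: [0.5436, -0.351, 0.2112]
eef_rot: [180.0, 0.0, 88.2]
contact_force: [-0.1, 0.1, -0.7]
width: 0.0224
finger_force: 98.6
```

Emit:
step_arm:
  commands:
    - [1.5,[0,0,0],[0,0,0]]
    - [1.5,[0,0,0.1],[0,0,0]]
    - [1.5,[0,0,0.1],[0,0,0]]
    - [1.5,[0,0,0.2],[0,0,0]]
    - [1.5,[0,0,0.2],[0,0,0]]
    - [1.5,[0,0,0.3],[0,0,0]]
    - [1.5,[0,0,0.3],[0,0,0]]
    - [1.5,[0,0,0.3],[0,0,0]]
    - [1.5,[0,0,0.3],[0,0,0]]
    - [1.5,[0,0,0.3],[0,0,0]]

```text
time_s: 14.62
tcp_pos: [0.5441, -0.3511, 0.2086]
eef_rot: [179.9, 0.0, 88.2]
contact_force: [2.7, -0.6, 2.1]
width: 0.0221
finger_force: 98.8
```

Emit:
step_arm:
  commands:
    - [2.4,[0,0,0],[0,0,0]]
    - [2.6,[0,0,0],[0,0,0]]
    - [2.8,[0,0,0],[0,0,0]]
    - [3,[0,0,0],[0,0,0]]
    - [3.5,[0,0,0],[0,0,0]]
    - [4.5,[0,0,0],[0,0,0]]
    - [6,[0,0,0],[0,0,0]]
    - [8,[0,0,0],[0,0,0]]
    - [8.5,[0,0,0],[0,0,0]]
    - [8.5,[0,0,0],[0,0,0]]

```text
time_s: 15.45
tcp_pos: [0.5436, -0.3509, 0.2082]
eef_rot: [-180.0, -0.0, 88.2]
contact_force: [-0.6, 0.0, -0.3]
width: 0.0849
finger_force: 0.0
```

Emit:
step_arm:
  commands:
    - [8.5,[0,0,0],[0,0,0]]
    - [8.5,[0,0,-0.5],[0,0,0]]
    - [8.5,[0,0,-1.5],[0,0,0]]
    - [8.5,[0,0,-3],[0,0,0]]
    - [8.5,[0,0,-5],[0,0,0]]
    - [8.5,[0,0,-8],[0,0,0]]
    - [8.5,[0,0,-11],[0,0,0]]
    - [8.5,[0,0,-14],[0,0,0]]
    - [8.5,[0,0,-15],[0,0,0]]
    - [8.5,[0,0,-15],[0,0,0]]

```text
time_s: 16.28
tcp_pos: [0.5448, -0.3518, 0.3628]
eef_rot: [179.6, 0.2, 88.2]
contact_force: [-0.2, 0.4, 1.2]
width: 0.085
finger_force: 0.0
```

Emit:
step_arm:
  commands:
    - [8.5,[3,-3,0],[0,0,0]]
    - [8.5,[6,-5,0],[0,0,0]]
    - [8.5,[9,-7,0],[0,0,0]]
    - [8.5,[12,-9,0],[0,0,0]]
    - [8.5,[15,-11,0],[0,0,0]]
    - [8.5,[18,-12,0],[0,0,0]]
    - [8.5,[21,-13,0],[0,0,0]]
    - [8.5,[24,-14,0],[0,0,0]]
    - [8.5,[25,-14,0],[0,0,0]]
    - [8.5,[25,-14,0],[0,0,0]]

```text
time_s: 17.12
tcp_pos: [0.4107, -0.0948, 0.3573]
eef_rot: [-179.9, -0.0, 88.3]
contact_force: [0.1, 0.1, -0.0]
width: 0.0848
finger_force: 0.0
```

```bash
python3 - <<'E'
from h import *
s=monitor.state();print(s["tcp_pos"],s["contact_force"],s["time_s"])
im=imaging.get_image("side")[:,:,::-1]; t=imaging.get_image("top")[:,:,::-1]
a=cv2.resize(im[80:380,130:380],(500,600)); b=cv2.resize(t[170:320,300:420],(300,375),interpolation=cv2.INTER_CUBIC)
cv2.imwrite("pics/end.png",np.hstack([a,cv2.copyMakeBorder(b,0,225,0,0,0)]))
E
```

```text
[ 0.4107 -0.0948  0.3573] [ 0.1407  0.0914 -0.0395] 17.1167
```

View pics/end.png

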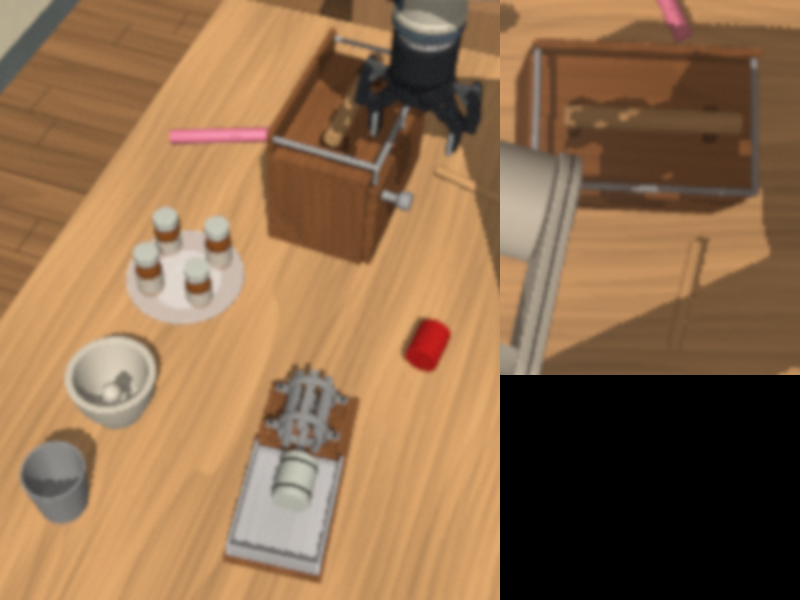

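The dowel lies across both rests (top crop 568–742, row 120). The piston is in the tray at (295,480), the bystanders haven't moved, and the arm is clear. I'll hand it in.

```bash
python3 -c "
from workcell import order; print(order.job_done())"
```

```text
the job is handed in; nothing more can be done
None
```

The job is handed in at about 17 s of the 54 s allowed: the piston lies in the tray, the dowel is back across its two rests, and the cup, mortar and pill bottles were not moved.

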